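# Seat the tapered stopper in the slanted side neck and check that it rocks free

## Task

Close the slanted side neck of the amber vessel with the stopper from the drying rack that fits it (the thicker one): seat it gently, fully home, then ease it up about one centimetre and, with its cone still inside the neck, rock it about five degrees to check that it is not jammed. Then seat it gently fully home again and let go; leave the other stopper and everything else where it stands.

Things in the scene. Friction and masses are not known exactly. Their poses are not given: they have to be found in the camera images.
- stopper: The stopper to use: white plastic, 100 mm long, 0.1 to 0.2 kg, round about its z axis (cone tip to head). Origin: centre of the cone's small end. Along z: cone 25 mm diameter at 0 widening to 46 mm at 50 mm; flange 64 mm diameter from 50 to 58 mm; cylindrical head 36 mm diameter from 58 to 100 mm, the place to grip. Hangs upright by its flange in a rack hole, origin 30 mm above the table.
- thin_stopper: The other stopper, same shape and length but thinner: cone 17 to 38 mm, flange 57 mm, head 24 mm diameter. It hangs in the rack's other hole and is too thin for the neck. Leave it there.
- rack: Fixed grey drying rack, 210 mm long (its x) by 90 mm wide (its y), top face 80 mm above the table. Origin: centre of its underside. Two 49 mm through holes at x = -50 and +50 mm, y = 0; either may hold either stopper. Rack and vessel may each stand left or right of the table's middle.
- vessel: Fixed round amber vessel, 144 mm diameter at the foot, with a capped upright middle neck (cap 58 mm diameter, top at 192 mm). Origin: centre of its underside. The side neck leaves its shoulder on its -x side, mouth 82 mm from its axis. No latch or spring: the stopper drawn up 12 mm from home has about 2.5 mm play all round and rocks up to about 7 degrees.
- side_neck: The vessel's open tapered side neck. Origin: centre of its mouth, 190 mm above the table. z: along the neck out of the mouth, leaning 32 degrees from vertical, roughly towards the robot; y level. Inside 44 mm diameter at the mouth, 25 mm at 46 mm depth, then 12 mm free; outside 56 mm. Stopper fully home: its origin 46 mm below the mouth along z, its flange's underside about 4 mm above the rim.
- small_bottle: Bystander: amber bottle, orange cap, 48 mm diameter, 80 mm high, in front of the robot. Origin: centre of underside.
- beaker_left: Bystander: glass beaker, 102 mm diameter, 115 mm high, with a measuring cylinder and a glass rod in it that reach 160 mm. Origin: centre of underside.
- beaker_right: Bystander: as beaker_left, on the other side.
- dish: Bystander: white dish, 66 mm diameter, 16 mm high, between rack and vessel. Origin: centre of underside.
- spatula: Bystander: spatula, 160 mm long, lying flat. Origin: underside.
- weight: Bystander: brass weight, 50 mm diameter, 40 mm high. Origin: centre of underside.
Mind the look-alikes: they are no part of the job. What is shaped like the stopper but purple is not meant. Leave any turquoise or yellow look-alike of the vessel alone.

How it is judged:
By the outcome, as a careful person would: the job done as asked, in the order asked, and still so for the second after the job is handed in, with the robot touching nothing.
It also fails if it takes over 58 s, if anything falls off the work surface, if the arm or the gripper's body presses on something with over 40 N, if the wrist force passes 120 N, or if a joint passes its speed limit or range.

## Robot

A 6-joint arm with a two-finger parallel gripper is mounted at the origin on the work surface. World frame = base frame: x ahead of the robot, y to its left, z up, the work surface at z = 0. Lengths are in m, angles in rad, forces in N, time in s.
With the tool pointing down it reaches from about 0.275 to 0.875 m from the base axis. Payload 12.5 kg.
Tool frame: the origin (TCP) lies on the mounting face of the last link; the fingertips stand 173 mm ahead of it and the grasp point (between the pads) lies 155 mm ahead of it (arm.tip_reach is the distance from the TCP to the fingertips, in m); y points along the fingers, z is the direction in which the jaws open and shut, and the axes are right-handed (so a half turn about y gives the same grasp; the last joint's range is limited). The gripper opens to 85 mm and grips with 20 to 120 N. Pads are 22 mm wide; open, the fingers measure 114 mm over their backs; the gripper's body (76 mm by 85 mm) begins 54 mm behind the grasp point. The pads swing forward as they close: fully open they stand 13 mm farther back than shut.
Start: joints at [1.053, 0.351, 1.652, -0, 1.139, -0.085], TCP at [0.231, 0.499, 0.405] pointing down, gripper open.
Joint ranges: [-2.75, 2.75], [-0.79, 2.1], [0.01, 2.65], [-1.57, 4.71], [0.07, 3.14], [-2.87, 2.87]. Speed limits (rad/s): [2.22, 2.22, 2.79, 3.14, 3.14, 3.14].

## Interface

Orientations are given as a rotation vector (axis times angle).
In Python, from plant import arm gives the robot as it stands.
- The arm moves only by the tool arm_command, never from a script. Its argument "commands" is a list of rows, each an object with "gripper": the finger opening in cm, from 0 to 8.54; "slide": the shift along the tool's x, y, z in cm, a list of three; "turn": the turn about the tool's y in degrees. In form: [{"gripper": gripper, "slide": [tx, ty, tz], "turn": turn}, ...]. A call has 1 to 8 rows; each row shifts and turns the commanded pose from where the row before left it, along the tool's axes as they then stand; what a row does not reach is not made up. A row lasts 1/8 s, in which the tool goes at most 62.5 mm and 10.7 degrees, less where a joint would pass 70% of its speed; a pose out of reach is approached as far as the arm can. A call with a gripper value outside its range is refused whole. The fingers move at their own pace and stop on an object; "newtons" is the grip in N (left out, the last holds). Time passes only in rows, so rows that do not move let the fingers close. It gives the time, the measured TCP pose, the force and the opening at its end, in the units of the state.
- arm.get_state(): the state, without advancing time (a new reading comes with each control period).
- arm.snapshot(name): name is "side" or "top"; returns a dict with "image" (480x640x3 uint8, red, green, blue), "depth" (480x640 float32, m along the optical axis (not along the pixel's ray), 0 where there is no reading), "fx", "fy", "cx", "cy" (pixels), "k1" (the pictures are not rectified: a ray, as slopes to the right and down, at radius r is drawn at 1 + k1 r^2 times it, then the intrinsics apply), "pose" (4x4, takes a point from camera to world coordinates). Camera axes: x right, y up, looking along -z (the intrinsics and any distortion apply to the point x, -y, -z); pixel columns grow to the right and rows downward; lengths in m; the calibration is good to about 2 mm. A picture is of the moment at which its call begins.
- arm.job_done(): hands the job in, once; it reports no verdict.
The state is a dict: "t": time; "qpos": joint angles; "dq": joint speeds; "joint_torque": joint torques, N m; "position": TCP position; "tcp_rot": TCP orientation; "ft_force": force on the tool from outside, world axes, zero at the start; "torque": the same for the moment, N m; "grip_width": finger opening in m.
Only numpy, scipy, OpenCV 4.12 (cv2) and the standard library are available. Lean on these libraries where they do the work, as an engineer would, in place of code of your own. Each camera call takes 0.05 s, during which the arm holds its last target.

## Working session

There is one attempt and no reset: what is moved stays moved. The work goes in short steps, Python scripts to look and compute and a tool call to move; the robot and the scene stay as the last step left them, time stands still between calls to the robot, and variables do not carry over. Pictures are saved under pics/ and viewed, and the job is handed in when it is done.

Besides the shell and the picture viewer there is one more tool, called as name(argument=value, ...) on one line, values as JSON. arm_command: Moves the arm, as the interface text tells. Its arguments: {"type":"object","properties":{"commands":{"type":"array"},"newtons":{"type":"number"}},"required":["commands"]}

```bash
ls; mkdir -p pics; python3 - <<'E'
from plant import arm
import cv2,numpy as np
print(arm.get_state()); print(arm.tip_reach)
for n in("side","top"):
    s=arm.snapshot(n); cv2.imwrite(f"pics/{n}0.png",s["image"][:,:,::-1])
    np.savez(f"{n}0.npz",**s); print(n,s["fx"],s["fy"],s["cx"],s["cy"],s["k1"],s["pose"])
E
```

```text
pics
{'t': 0.0, 'qpos': array([ 1.05340019e+00,  3.51221025e-01,  1.65243563e+00,  2.88385320e-05,
        1.13908272e+00, -8.46129862e-02]), 'dq': array([ 0.00064189, -0.00011272,  0.00120417, -0.00022937,  0.0003188 ,
       -0.00031378]), 'joint_torque': array([ 1.98358939e-03, -5.06098294e+01, -2.91408348e+01, -3.91207561e-05,
        4.47419006e-03,  2.35406515e-05]), 'position': array([0.23058451, 0.49918387, 0.40416225]), 'tcp_rot': array([-1.54510462,  0.33977524, -0.33919816]), 'ft_force': array([0.13939529, 0.16754055, 0.19897172]), 'torque': array([ 0.02108269,  0.01815841, -0.06064965]), 'grip_width': 0.08583751759440877}
0.1734
side 470.9096433380078 470.9096433380078 320.4871643071784 244.2731436378182 -0.11931102316115298 [[ 0.72375451  0.47345599 -0.50201477 -0.00752204]
 [-0.68972395  0.47371772 -0.54760606 -0.57701738]
 [-0.02145408  0.74258397  0.66940927  0.81501386]
 [ 0.          0.          0.          1.        ]]
top 501.68376890199136 501.68376890199136 311.4240715908681 240.34254340896683 -0.01999278518196718 [[-0.00869199  0.99772469 -0.06685725  0.43826172]
 [-0.99984633 -0.00968942 -0.01460905 -0.0101699 ]
 [-0.01522362  0.06672     0.99765559  1.25260044]
 [ 0.          0.          0.          1.        ]]
```

View pics/side0.png

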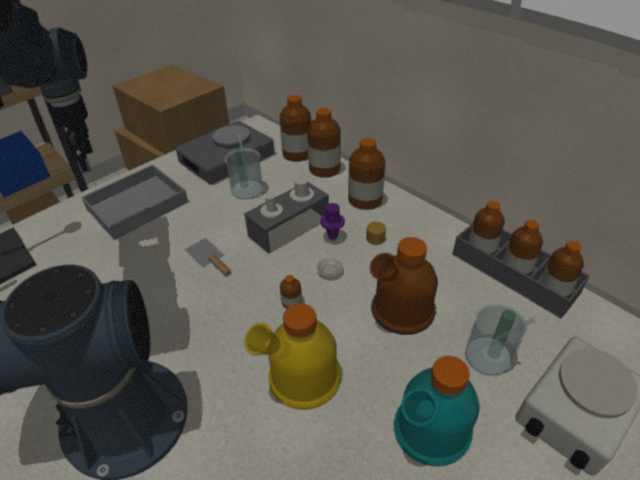

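View pics/top0.png

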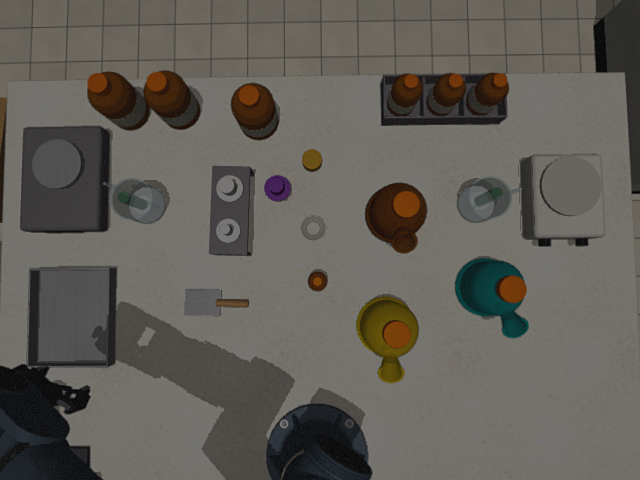

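The amber vessel is at top (397,212), with its side neck at (403,240). The yellow (388,340) and turquoise (493,290) vessels are look-alikes. The rack is at (231,210) with white stoppers at (229,187) and (228,230), and the purple one at (277,188) is not meant. Next I'll measure the head diameters and crop.

```bash
cat > h.py <<'E'
import numpy as np,cv2
def load(n): return dict(np.load(n+".npz"))
def dist(s): return np.array([float(s["k1"]),0,0,0,0])
def K(s): return np.array([[s["fx"],0,s["cx"]],[0,s["fy"],s["cy"]],[0,0,1]],float)
def cloud(s):
    v,u=np.mgrid[0:480,0:640]
    p=cv2.undistortPoints(np.stack([u,v],-1).reshape(-1,1,2).astype(np.float64),K(s),dist(s)).reshape(480,640,2)
    d=s["depth"].astype(float)
    c=np.stack([p[...,0]*d,-p[...,1]*d,-d],-1)
    w=c@s["pose"][:3,:3].T+s["pose"][:3,3]; w[d==0]=np.nan
    return w
def proj(s,P):
    P=np.atleast_2d(P).astype(float); M=np.linalg.inv(s["pose"]); c=P@M[:3,:3].T+M[:3,3]
    c=c*[1,-1,-1]
    return cv2.projectPoints(c.reshape(-1,1,3),np.zeros(3),np.zeros(3),K(s),dist(s))[0].reshape(-1,2)
def crop(s,x0,y0,x1,y1,f,name):
    im=s["image"][y0:y1,x0:x1,::-1]; cv2.imwrite(name,cv2.resize(im,None,fx=f,fy=f,interpolation=cv2.INTER_CUBIC))
E
python3 - <<'E'
from h import *
t=load("top0"); s=load("side0")
ct=cloud(t); cs=cloud(s)
crop(t,200,155,440,265,3,"pics/topcrop.png"); crop(s,240,160,460,340,3,"pics/sidecrop.png")
for n,c in(("top",ct),("side",cs)):
    z=c[...,2]; m=(z>-.02)&(z<.02)&(c[...,0]>.2)&(c[...,0]<.7)&(abs(c[...,1])<.4); print(n,"table z",np.nanmedian(z[m]),np.nanstd(z[m]))
    for (u,v) in ([(229,184),(228,230),(403,240),(407,203)] if n=="top" else [(270,201),(301,185),(384,266),(411,248)]):
        print(u,v,c[v,u])
    m=(z>.115)&(z<.16)&(c[...,0]>.35)&(c[...,0]<.65)&(c[...,1]>.05)&(c[...,1]<.3)
    k,l,st,ce=cv2.connectedComponentsWithStats(m.astype(np.uint8))
    for i in range(1,k):
        if st[i,4]>15: q=c[l==i]; print("head",st[i],ce[i],q.mean(0),np.ptp(q,axis=0),q[:,2].max())
E
```

```text
top table z -0.0003642886876265017 0.003398123761055973
229 184 [0.64353978 0.19225618 0.1289112 ]
228 230 [0.5388285  0.19435545 0.12823442]
403 240 [ 0.51081513 -0.19501912  0.15206423]
407 203 [ 0.58684254 -0.19839247  0.19241172]
head [219 181  16  13 169] [226.52071006 186.79289941] [0.63732113 0.19799881 0.12824622] [0.02632655 0.03328073 0.01850394] 0.133837893786795
head [220 224  11  11  97] [224.88659794 229.        ] [0.54116052 0.20139908 0.12828457] [0.02277211 0.02223772 0.02086094] 0.1358778125706399
side table z 0.00048705415417993336 0.003365978633385015
270 201 [0.53219343 0.19056155 0.12433907]
301 185 [0.62976024 0.18519966 0.12603497]
384 266 [ 0.52617381 -0.17769976  0.16249088]
411 248 [ 0.57827361 -0.19993608  0.19114122]
head [294 177  14  13 134] [300.3880597  182.98507463] [0.6343733  0.19270227 0.12637578] [0.02840354 0.03636594 0.01826369] 0.13348167420917245
head [265 193  10  11  85] [269.89411765 198.12941176] [0.53787692 0.19770333 0.1263961 ] [0.02575555 0.02515303 0.0185458 ] 0.13359142762202347
```

```bash
python3 - <<'E'
import cv2
a=cv2.imread("pics/topcrop.png");b=cv2.imread("pics/sidecrop.png");print(a.shape,b.shape)
E
```

```text
(330, 720, 3) (540, 660, 3)
```

View pics/topcrop.png

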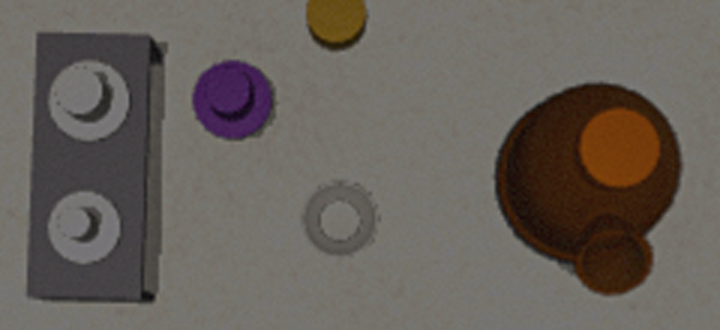

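View pics/sidecrop.png

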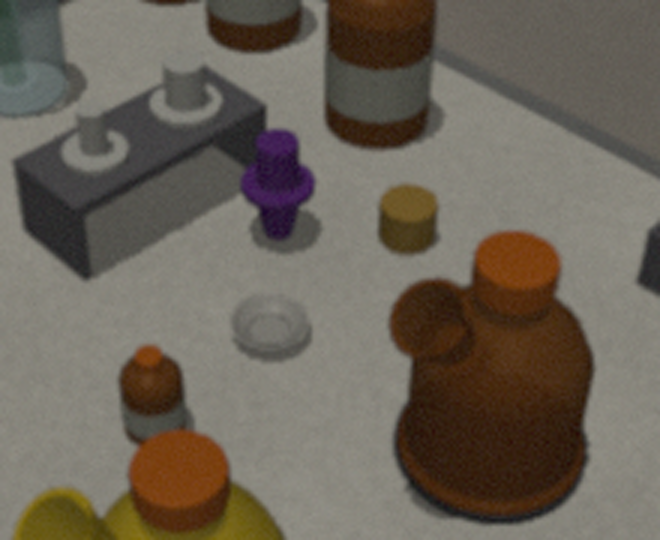

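The thick stopper is the far one (head about 34 mm wide, top pixel (227,187), side pixel (300,183)). The near one at (225,229), with a head of about 22 mm, is the thin one. The crops confirm this. Next I'll locate everything precisely.

```bash
cat >> h.py <<'E'
def ray_plane(s,uv,z):
    p=cv2.undistortPoints(np.array(uv,float).reshape(-1,1,2),K(s),dist(s)).reshape(-1,2)
    d=np.c_[p[:,0],-p[:,1],-np.ones(len(p))]@s["pose"][:3,:3].T; o=s["pose"][:3,3]
    return o+d*((z-o[2])/d[:,2])[:,None]
E
python3 - <<'E'
from h import *
for n,capbox,hb,fz in(("top",(385,185,425,222),(210,168,250,205),0),("side",(395,238,430,268),(283,172,318,205),0)):
    s=load(n+"0"); c=cloud(s); hsv=cv2.cvtColor(s["image"],cv2.COLOR_RGB2HSV)
    z=c[...,2]
    # cap: orange pixels
    m=np.zeros((480,640),bool); x0,y0,x1,y1=capbox; m[y0:y1,x0:x1]=True
    o=m&(hsv[...,0]<14)&(hsv[...,1]>180)&(hsv[...,2]>130)
    v,u=np.nonzero(o); print(n,"cap px",len(u),u.min(),u.max(),v.min(),v.max())
    cnt=max(cv2.findContours(o.astype(np.uint8),0,1)[0],key=cv2.contourArea)
    P=ray_plane(s,cnt.reshape(-1,2),.192)[:,:2]
    (cx,cy),r=cv2.minEnclosingCircle(P.astype(np.float32)); print(" cap circle z=192",cx,cy,r,P.mean(0))
    top=o&(z>.182)&(z<.2); q=c[top]; print(" cap depth mean",q.mean(0),len(q))
    # white stopper
    m[:]=False; x0,y0,x1,y1=hb; m[y0:y1,x0:x1]=True
    w=m&(hsv[...,1]<40)&(hsv[...,2]>115)
    g=hsv[...,2][m]; print(" V pct",np.percentile(g,[5,25,50,75,95]))
    cnt=max(cv2.findContours(w.astype(np.uint8),0,1)[0],key=cv2.contourArea).reshape(-1,2)
    P=ray_plane(s,cnt,.088)[:,:2]
    print(" flange bbox centre z88",(P.max(0)+P.min(0))/2,np.ptp(P,axis=0), len(cnt))
    crop(s,*capbox[:2],capbox[2],capbox[3],8,f"pics/cap_{n}.png")
E
```

```text
Traceback (most recent call last):
ValueError: zero-size array to reduction operation minimum which has no identity
```

```bash
cat >> h.py <<'E'
from scipy.optimize import minimize
from scipy.ndimage import map_coordinates,gaussian_filter
def gray(s,ch=None):
    im=s["image"].astype(float); g=im.mean(-1) if ch is None else im@np.array(ch,float)
    return gaussian_filter(g,0.7)
def circ(c,r,ax=(0,0,1),n=120):
    ax=np.array(ax,float);ax/=np.linalg.norm(ax); a=np.cross(ax,[0,1,0.]) if abs(ax[1])<.9 else np.cross(ax,[1,0,0.]); a/=np.linalg.norm(a); b=np.cross(ax,a)
    th=np.linspace(0,2*np.pi,n,endpoint=False)[:,None]
    return np.array(c)+r*(np.cos(th)*a+np.sin(th)*b)
def edge(s,g,c,r,ax=(0,0,1),d=.002):
    # mean inside-minus-outside contrast
    i=proj(s,circ(c,r-d,ax)); o=proj(s,circ(c,r+d,ax))
    f=lambda q: map_coordinates(g,[q[:,1],q[:,0]],order=1)
    return f(i)-f(o)
def search(f,x0,span,step):
    best=None
    ax=[np.arange(x-sp,x+sp+1e-9,step_) for x,sp,step_ in zip(x0,span,step)]
    for p in np.stack(np.meshgrid(*ax,indexing="ij"),-1).reshape(-1,len(x0)):
        v=f(p)
        if best is None or v>best[0]: best=(v,p)
    return best
E
python3 - <<'E'
from h import *
S={n:load(n+"0") for n in("top","side")}
def both(name,ch,z,r,x0,d=.002):
    G={n:gray(s,ch) for n,s in S.items()}
    for grp in(["top"],["side"],["top","side"]):
        f=lambda p:sum(np.clip(edge(S[n],G[n],[p[0],p[1],z],r,d=d),-5,40).mean() for n in grp)
        v,p=search(f,x0,(.015,.015),(.0015,.0015)); v,p=search(f,p,(.0015,.0015),(.0003,.0003))
        print(name,grp,round(v,2),p.round(4))
both("cap",(1,0,-1),.192,.029,(.587,-.199))
both("flange",(.33,.33,.33),.088,.032,(.636,.195))
both("head",(.33,.33,.33),.130,.018,(.636,.195))
both("thinflange",(.33,.33,.33),.088,.0285,(.539,.199))
for n,s in S.items():
    for nm,z in(("racktop",.08),):
        c=cloud(s); m=(abs(c[...,2]-z)<.006)&(c[...,0]>.45)&(c[...,0]<.73)&(c[...,1]>.1)&(c[...,1]<.3)
        m=cv2.morphologyEx(m.astype(np.uint8),cv2.MORPH_OPEN,np.ones((3,3)))>0
        print(n,nm,cv2.minAreaRect(c[m][:,:2].astype(np.float32)))
E
```

```text
cap ['top'] 39.96 [ 0.5855 -0.1963]
cap ['side'] 34.31 [ 0.5831 -0.1984]
cap ['top', 'side'] 69.15 [ 0.5849 -0.1972]
flange ['top'] 34.33 [0.6417 0.1995]
flange ['side'] 18.32 [0.6402 0.1974]
flange ['top', 'side'] 51.37 [0.6414 0.1992]
head ['top'] 24.17 [0.6429 0.2007]
head ['side'] 5.36 [0.642 0.198]
head ['top', 'side'] 28.69 [0.6429 0.2004]
thinflange ['top'] 34.21 [0.542  0.2029]
thinflange ['side'] 21.06 [0.5402 0.2011]
thinflange ['top', 'side'] 54.03 [0.5417 0.2026]
top racktop ((0.5918260812759399, 0.20087169110774994), (0.09143050014972687, 0.21080684661865234), 87.965087890625)
side racktop ((0.5908282995223999, 0.20014837384223938), (0.09559626132249832, 0.2148364931344986), 87.9116439819336)
```

```bash
cat >> h.py <<'E'
def neck(x,y,a):  # a: azimuth of neck horizontal direction
    d=np.array([np.cos(a),np.sin(a),0]); m=np.array([x,y,.190])+.082*d
    return m,np.sin(np.radians(32))*d+np.cos(np.radians(32))*np.array([0,0,1])
E
python3 - <<'E'
from h import *
S={n:load(n+"0") for n in("top","side")}
G={n:gray(s,(1,0,-1)) for n,s in S.items()}; GG={n:gray(s) for n,s in S.items()}
def f(p,grp):
    m,ax=neck(*p); t=0
    for n in grp:
        e=-0
        t+=np.clip(edge(S[n],G[n],m,.028,ax),-5,25).mean()
        t+=.5*np.clip(edge(S[n],G[n],[p[0],p[1],.192],.029),-5,40).mean()
    return t
for grp in(["top"],["side"],["top","side"]):
    v,p=search(lambda p:f(p,grp),(.5845,-.1975,np.radians(190)),(.006,.006,.5),(.002,.002,.03))
    v,p=search(lambda p:f(p,grp),p,(.002,.002,.04),(.0005,.0005,.01))
    m,ax=neck(*p); print(grp,v,p,np.degrees(p[2]),m,ax)
p_=p
for n,b in(("top",(360,175,440,260)),("side",(355,225,450,335))):
    s=S[n]; x0,y0,x1,y1=b; im=cv2.resize(s["image"][y0:y1,x0:x1,::-1].copy(),None,fx=5,fy=5,interpolation=cv2.INTER_CUBIC)
    m,ax=neck(*p_)
    for C,col in((circ(m,.028,ax),(0,255,0)),(circ(m,.022,ax),(255,255,0)),(circ([p_[0],p_[1],.192],.029),(255,0,0)),(circ([p_[0],p_[1],.0],.072),(255,0,255))):
        q=(proj(s,C)-[x0,y0]+.5)*5-.5
        for u in q: cv2.circle(im,tuple(u.round().astype(int)),1,col,-1)
    cv2.imwrite(f"pics/fit_{n}.png",im)
E
python3 -c "
import cv2,numpy as np
a=cv2.imread('pics/fit_top.png');b=cv2.imread('pics/fit_side.png')
h=max(a.shape[0],b.shape[0]);c=np.zeros((h,a.shape[1]+b.shape[1],3),np.uint8);c[:a.shape[0],:a.shape[1]]=a;c[:b.shape[0],a.shape[1]:]=b
f=min(800/c.shape[1],600/c.shape[0]);cv2.imwrite('pics/fit.png',cv2.resize(c,None,fx=f,fy=f))"
```

```text
['top'] 36.80928778944031 [ 0.586      -0.1965      3.07612558] 176.2490129168601 [ 0.50417566 -0.19113553  0.19      ] [-0.52878407  0.03466749  0.8480481 ]
['side'] 32.12601417096066 [ 0.5845     -0.1985      3.07612558] 176.2490129168601 [ 0.50267566 -0.19313553  0.19      ] [-0.52878407  0.03466749  0.8480481 ]
['top', 'side'] 65.46346278744753 [ 0.5855     -0.197       3.07612558] 176.2490129168601 [ 0.50367566 -0.19163553  0.19      ] [-0.52878407  0.03466749  0.8480481 ]
```

View pics/fit.png

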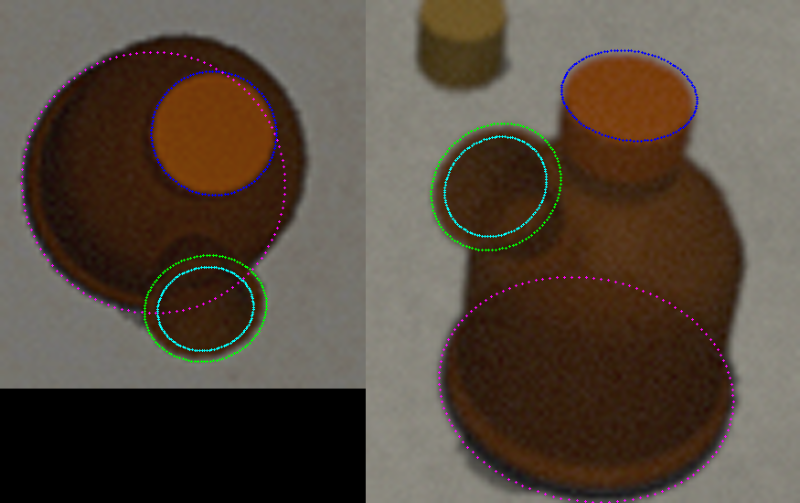

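```bash
python3 - <<'E'
from scipy.spatial.transform import Rotation as R
import numpy as np
from plant import arm
s=arm.get_state()
print(R.from_rotvec(s["tcp_rot"]).as_matrix().round(4)); print([a for a in dir(arm) if a[0]!='_'])
E
```

```text
[[ 9.078e-01 -5.000e-04  4.194e-01]
 [-4.194e-01 -9.000e-04  9.078e-01]
 [-1.000e-04 -1.000e+00 -1.000e-03]]
['PlanningError', 'get_state', 'job_done', 'snapshot', 'tip_reach']
```

arm_command(commands=[{"gripper": 8.5,"slide": [0,0,0],"turn": -10.5},{"gripper": 8.5,"slide": [0,0,0],"turn": -10.5},{"gripper": 8.5,"slide": [5,0,-3.2],"turn": 0},{"gripper": 8.5,"slide": [5,0,-3.2],"turn": 0},{"gripper": 8.5,"slide": [5,0,-3.2],"turn": 0},{"gripper": 8.5,"slide": [5,0,-3.2],"turn": 0},{"gripper": 8.5,"slide": [5,0,-3.2],"turn": 0},{"gripper": 8.5,"slide": [5,0,-3.2],"turn": 0}], newtons=20)

```text
t: 1.1
position: [0.5186, 0.2864, 0.4045]
tcp_rot: [-1.57, 0.052, -0.052]
ft_force: [1.6, 0.4, 0.1]
grip_width: 0.0849
```

arm_command(commands=[{"gripper": 8.5,"slide": [5,0,-3],"turn": 0},{"gripper": 8.5,"slide": [5,0,-3],"turn": 0},{"gripper": 8.5,"slide": [2.9,0,-1.9],"turn": 0},{"gripper": 8.5,"slide": [0,3,0],"turn": 0},{"gripper": 8.5,"slide": [0,3,0],"turn": 0},{"gripper": 8.5,"slide": [0,1.5,0],"turn": 0},{"gripper": 8.5,"slide": [0,0,0],"turn": 0}])

```text
t: 1.98
position: [0.6406, 0.2005, 0.3289]
tcp_rot: [-1.571, 0.053, -0.051]
ft_force: [0.6, -0.4, 0.2]
grip_width: 0.0852
```

```bash
cat > look.py <<'E'
import sys
from plant import arm
from h import *
tag=sys.argv[1]; b={"top":tuple(map(int,sys.argv[2].split(","))),"side":tuple(map(int,sys.argv[3].split(",")))}
ims=[]
for n in("top","side"):
    if b[n][2]==0: continue
    s=arm.snapshot(n); np.savez(f"{n}_{tag}.npz",**s); x0,y0,x1,y1=b[n]
    f=min(400/(x1-x0),600/(y1-y0)); im=cv2.resize(s["image"][y0:y1,x0:x1,::-1],None,fx=f,fy=f,interpolation=cv2.INTER_CUBIC)
    im=np.clip(im.astype(float)*1.5,0,255).astype(np.uint8)
    ims.append(im)
h=max(i.shape[0] for i in ims)
cv2.imwrite(f"pics/{tag}.png",np.hstack([np.pad(i,((0,h-i.shape[0]),(0,0),(0,0))) for i in ims]))
s=arm.get_state(); print(s["t"],s["position"].round(4),s["ft_force"].round(2),s["torque"].round(2),s["grip_width"],s["qpos"].round(2))
E
python3 look.py a1 180,130,320,280 230,100,380,280
```

```text
2.075 [0.641  0.2006 0.3308] [ 0.7  -0.31  1.23] [-0.01 -0.   -0.01] 0.08475828023612585 [ 0.23  0.64  1.37 -0.    1.12 -1.27]
```

View pics/a1.png

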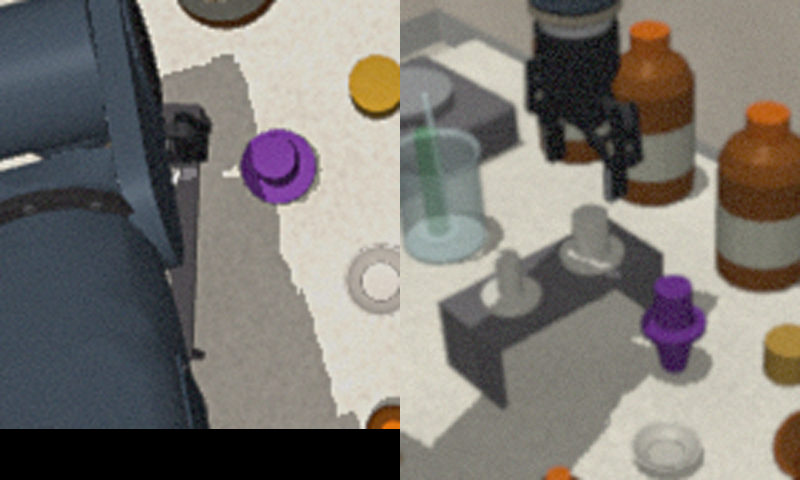

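The side picture shows the open fingers above the thick stopper's head (crop (590,220)). The arm hides the top view. I'll descend and close.

arm_command(commands=[{"gripper": 8.5,"slide": [0.1,2,-0.1],"turn": 0},{"gripper": 8.5,"slide": [0,2,0],"turn": 0},{"gripper": 8.5,"slide": [0,2,0],"turn": 0},{"gripper": 8.5,"slide": [0,0.2,0],"turn": 0},{"gripper": 8.5,"slide": [0,0,0],"turn": 0}])

```text
t: 2.7
position: [0.6418, 0.1994, 0.2677]
tcp_rot: [-1.57, 0.052, -0.052]
ft_force: [0.3, -0.2, 0.9]
grip_width: 0.085
```

```bash
python3 look.py a2 180,130,320,280 260,110,360,240
```

```text
2.8 [0.6419 0.1995 0.2685] [ 0.65  0.44 -0.71] [-0.02  0.04 -0.02] 0.08491756175540968 [ 0.23  0.72  1.41 -0.    1.01 -1.27]
```

View pics/a2.png

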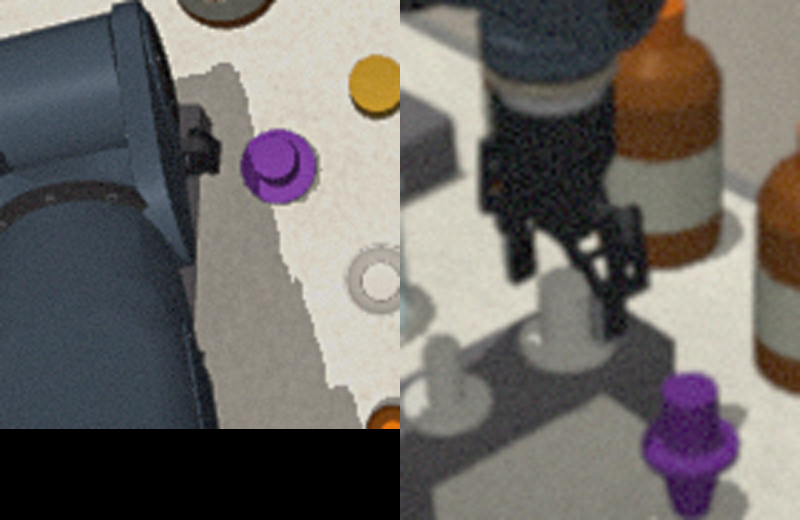

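The head (crop (565,300)) stands between the open fingers. I'll close at 25 N.

arm_command(commands=[{"gripper": 3,"slide": [0,0,0],"turn": 0},{"gripper": 3,"slide": [0,0,0],"turn": 0},{"gripper": 3,"slide": [0,0,0],"turn": 0},{"gripper": 3,"slide": [0,0,0],"turn": 0},{"gripper": 3,"slide": [0,0,0],"turn": 0},{"gripper": 3,"slide": [0,0,0],"turn": 0}], newtons=25)

```text
t: 3.55
position: [0.6417, 0.1994, 0.268]
tcp_rot: [-1.57, 0.052, -0.052]
ft_force: [-1.3, 0.7, 3.8]
grip_width: 0.0346
```

arm_command(commands=[{"gripper": 3,"slide": [0,-0.5,0],"turn": 0},{"gripper": 3,"slide": [0,-1,0],"turn": 0},{"gripper": 3,"slide": [0,-1,0],"turn": 0},{"gripper": 3,"slide": [0,-0.8,0],"turn": 0},{"gripper": 3,"slide": [0,0,0],"turn": 0}])

```text
t: 4.18
position: [0.6418, 0.1994, 0.3016]
tcp_rot: [-1.57, 0.051, -0.053]
ft_force: [0.4, 0.3, -1.4]
grip_width: 0.0345
```

```bash
python3 look.py a3 0,0,0,0 260,110,360,240
```

```text
4.225 [0.6417 0.1994 0.301 ] [-0.29 -0.8  -0.88] [ 0.01  0.04 -0.02] 0.03436849148612237 [ 0.23  0.68  1.39 -0.    1.07 -1.27]
```

View pics/a3.png

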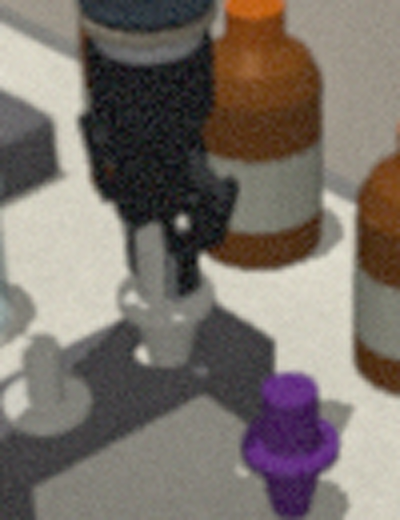

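The stopper is held and lifted upright, with its cone (crop (165,340)) still partly in the hole. Moves can't tip the tool, so I'll lean the stopper in the grip against the hole edge, moving slowly and watching the force.

arm_command(commands=[{"gripper": 3,"slide": [-0.5,0,0],"turn": 0},{"gripper": 3,"slide": [-0.5,0,0],"turn": 0},{"gripper": 3,"slide": [-0.5,0,0],"turn": 0},{"gripper": 3,"slide": [-0.5,0,0],"turn": 0}])

```text
t: 4.72
position: [0.6218, 0.2007, 0.3013]
tcp_rot: [-1.57, 0.05, -0.054]
ft_force: [4.4, -0.5, 1.6]
grip_width: 0.0345
```

```bash
python3 look.py a4 0,0,0,0 260,110,360,240
```

```text
4.775 [0.6213 0.2008 0.3013] [ 3.79 -1.54  2.71] [-0.26 -0.88 -0.03] 0.03475660044576586 [ 0.24  0.65  1.45 -0.    1.04 -1.26]
```

View pics/a4.png

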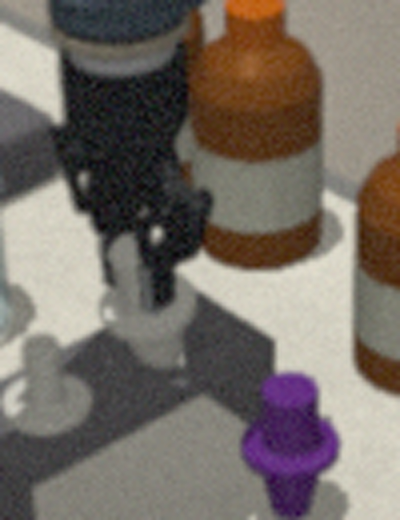

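It is pivoting as intended at about 4 N (the head now leans toward the robot), so I'll continue.

arm_command(commands=[{"gripper": 3,"slide": [-0.5,0,0],"turn": 0},{"gripper": 3,"slide": [-0.5,0,0],"turn": 0},{"gripper": 3,"slide": [-0.5,0.1,0],"turn": 0},{"gripper": 3,"slide": [-0.5,0.1,0],"turn": 0},{"gripper": 3,"slide": [-0.5,0.1,0],"turn": 0},{"gripper": 3,"slide": [-0.3,0,0],"turn": 0}])

```text
t: 5.52
position: [0.5933, 0.2026, 0.2971]
tcp_rot: [-1.57, 0.053, -0.051]
ft_force: [3.7, 0.2, -0.2]
grip_width: 0.0348
```

```bash
python3 look.py a5 0,0,0,0 260,110,360,240
```

```text
5.575 [0.5931 0.2027 0.2972] [ 3.02  0.56 -0.32] [-0.01 -0.69 -0.06] 0.03424092282032699 [ 0.26  0.61  1.53  0.    1.   -1.25]
```

View pics/a5.png

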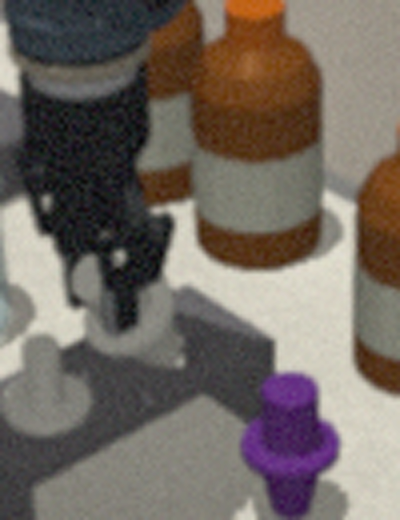

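The stopper now leans roughly 30°, with the force dropping. I'll lift it clear straight up.

arm_command(commands=[{"gripper": 3,"slide": [0,-1,0],"turn": 0},{"gripper": 3,"slide": [0,-2,0],"turn": 0},{"gripper": 3,"slide": [0,-3,0],"turn": 0},{"gripper": 3,"slide": [0,-3,0],"turn": 0},{"gripper": 3,"slide": [0,-3,0],"turn": 0},{"gripper": 3,"slide": [0,-2,0],"turn": 0},{"gripper": 3,"slide": [-1,0,-3],"turn": 0},{"gripper": 3,"slide": [-1.5,0,-5],"turn": 0}])

```text
t: 6.58
position: [0.5629, 0.1243, 0.4377]
tcp_rot: [-1.57, 0.052, -0.049]
ft_force: [0.0, 0.0, -1.1]
grip_width: 0.0346
```

arm_command(commands=[{"gripper": 3,"slide": [-1.5,0,-5],"turn": 0},{"gripper": 3,"slide": [-1.5,0,-5],"turn": 0},{"gripper": 3,"slide": [-1.5,0,-5],"turn": 0},{"gripper": 3,"slide": [-1.5,0,-5],"turn": 0},{"gripper": 3,"slide": [-1.5,0,-5],"turn": 0},{"gripper": 3,"slide": [-1,0,-4],"turn": 0},{"gripper": 3,"slide": [-0.8,0,-2.5],"turn": 0},{"gripper": 3,"slide": [0,0,0],"turn": 0}])

```text
t: 7.58
position: [0.4492, -0.1847, 0.4378]
tcp_rot: [-1.569, 0.055, -0.053]
ft_force: [0.6, 0.4, -1.9]
grip_width: 0.0343
```

```bash
python3 look.py a6 340,150,460,330 330,130,470,340
```

```text
7.675 [ 0.4498 -0.1833  0.4378] [-0.28 -0.24 -0.64] [0.03 0.02 0.02] 0.034368266941558895 [-0.48  0.2   1.77  0.    1.17 -1.99]
```

View pics/a6.png

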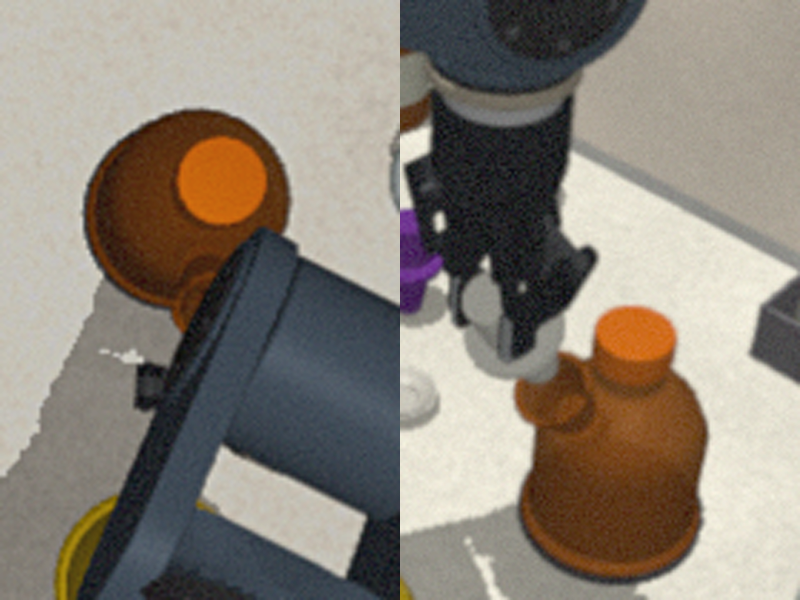

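```bash
cat > ov.py <<'E'
import sys
from h import *
# overlay: stopper circles; args tag, tcp xyz, sp, tilts..
def stopper(tcp,tilt,az=np.radians(176.25),g=.155,sp=.0830):
    a=np.radians(tilt); ax=np.array([np.sin(a)*np.cos(az),np.sin(a)*np.sin(az),np.cos(a)])
    G=np.array(tcp)-[0,0,g]; return G-sp*ax,ax
if __name__=="__main__":
    tag=sys.argv[1]; tcp=eval(sys.argv[2]); box=eval(sys.argv[3]); tl=eval(sys.argv[4])
    s=load("side_"+tag); x0,y0,x1,y1=box; ims=[]
    for t in tl:
        f=5; im=cv2.resize(s["image"][y0:y1,x0:x1,::-1],None,fx=f,fy=f,interpolation=cv2.INTER_CUBIC)
        im=np.clip(im.astype(float)*1.5,0,255).astype(np.uint8)
        o,ax=stopper(tcp,t)
        for sz,r,col in((0,.0125,(0,0,255)),(.05,.032,(0,255,0)),(.058,.032,(0,255,0)),(.1,.018,(255,255,0))):
            for u in (proj(s,circ(o+sz*ax,r,ax))-[x0,y0]+.5)*f: cv2.circle(im,tuple(u.astype(int)),1,col,-1)
        m,nx=neck(.5855,-.197,np.radians(176.25))
        for u in (proj(s,circ(m,.028,nx))-[x0,y0]+.5)*f: cv2.circle(im,tuple(u.astype(int)),1,(255,0,255),-1)
        ims.append(im)
    o=np.hstack(ims); k=min(1,800/o.shape[1]); cv2.imwrite(f"pics/ov_{tag}.png",cv2.resize(o,None,fx=k,fy=k))
E
python3 ov.py a6 "[.4498,-.1833,.4378]" "(340,215,405,285)" "[26,32,38]"
```

```text
(no output)
```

View pics/ov_a6.png

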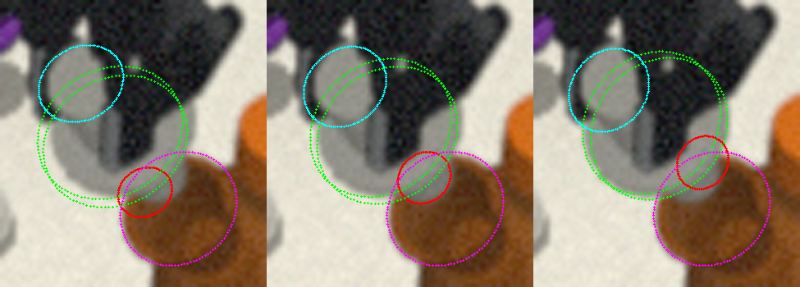

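```bash
cat > fit.py <<'E'
import sys
from h import *
from ov import stopper
def sil(s,o,ax,f=4):
    m=np.zeros((480*f,640*f),np.uint8)
    for a,b in(((0,.0125),(.05,.023)),((.05,.032),(.058,.032)),((.058,.018),(.1,.018))):
        P=np.r_[circ(o+a[0]*ax,a[1],ax),circ(o+b[0]*ax,b[1],ax)]
        q=(proj(s,P)+.5)*f
        cv2.fillConvexPoly(m,cv2.convexHull(q.astype(np.float32)).astype(np.int32),255)
    return cv2.resize(m,(640,480),interpolation=cv2.INTER_AREA)/255.
def fit(tag,tcp,box,t0,vis=None,az=176.25):
    s=load("side_"+tag); x0,y0,x1,y1=box
    hsv=cv2.cvtColor(s["image"],cv2.COLOR_RGB2HSV)[y0:y1,x0:x1].astype(int)
    V,Sx=hsv[...,2],hsv[...,1]
    dark=V<48; amber=Sx>110
    table=(~dark)&(~amber)&(V>138)
    white=(~dark)&(~amber)&(V<=138)
    ok=~cv2.dilate(dark.astype(np.uint8),np.ones((3,3))).astype(bool)
    best=None
    for t in np.arange(t0-12,t0+12.1,2):
      for dx in np.arange(-.006,.0061,.0015):
        for dy in np.arange(-.006,.0061,.0015):
          o,ax=stopper(np.array(tcp)+[dx,dy,0],t,np.radians(az)); m=sil(s,o,ax,2)[y0:y1,x0:x1]
          e=(np.abs(m-white)*ok).sum()
          if best is None or e<best[0]: best=(e,t,dx,dy,o,ax)
    return best,V,Sx
if __name__=="__main__":
    b,V,Sx=fit(sys.argv[1],eval(sys.argv[2]),eval(sys.argv[3]),float(sys.argv[4])); print(b)
E
python3 - <<'E'
from h import *
s=load("side_a6"); h=cv2.cvtColor(s["image"],cv2.COLOR_RGB2HSV)
for v in range(220,285,6): print(v,[f"{h[v,u,2]}/{h[v,u,1]}" for u in range(342,404,5)])
E
time python3 fit.py a6 "[.4498,-.1833,.4378]" "(348,222,405,275)" 30
```

```text
220 ['91/154', '27/47', '24/43', '23/55', '26/29', '15/17', '23/78', '26/49', '39/26', '35/15', '44/17', '19/13', '151/22']
226 ['81/31', '58/18', '23/55', '73/17', '34/30', '24/21', '25/112', '28/64', '25/31', '19/94', '38/20', '146/23', '150/22']
232 ['92/22', '68/19', '80/13', '99/13', '97/13', '19/121', '50/31', '21/73', '33/8', '9/28', '101/25', '156/26', '155/23']
238 ['93/16', '86/15', '86/15', '98/13', '99/21', '20/64', '20/38', '18/99', '31/25', '72/21', '153/23', '154/23', '144/60']
244 ['150/20', '151/24', '74/24', '75/10', '86/21', '70/11', '17/90', '28/18', '100/15', '114/20', '155/21', '142/34', '139/222']
250 ['151/24', '157/21', '131/19', '98/16', '77/13', '67/8', '25/51', '69/18', '100/18', '148/22', '157/19', '104/71', '141/228']
256 ['150/20', '151/25', '151/22', '97/13', '97/11', '72/7', '95/19', '101/15', '89/20', '55/195', '81/186', '72/205', '85/228']
262 ['152/22', '157/21', '151/25', '155/23', '139/20', '104/15', '88/93', '74/21', '75/44', '57/201', '50/199', '77/215', '75/163']
268 ['124/25', '153/23', '153/22', '154/20', '157/21', '157/21', '82/171', '71/180', '66/182', '63/198', '74/172', '68/195', '85/222']
274 ['107/19', '155/20', '160/22', '159/24', '152/17', '156/21', '98/114', '71/180', '70/164', '78/229', '69/196', '63/190', '93/175']
280 ['154/20', '156/20', '157/24', '157/23', '158/21', '157/23', '158/19', '86/50', '68/161', '53/183', '58/215', '80/230', '82/196']
(np.float64(95.76078431372548), np.float64(30.0), np.float64(0.004499999999999997), np.float64(-1.734723475976807e-18), array([ 0.49571115, -0.18601423,  0.21091989]), array([-0.49892946,  0.03270156,  0.8660254 ]))
real	0m4.743s
user	0m5.526s
sys	0m1.259s
```

Fitted lean is about 30°, with the tip about 25 mm out of the mouth and about 5 mm off sideways. I'll correct that and start the insertion along the neck axis (tool x:y = 0.53:0.85).

arm_command(commands=[{"gripper": 3,"slide": [-0.3,0,-0.5],"turn": 0},{"gripper": 3,"slide": [0.53,0.85,0],"turn": 0},{"gripper": 3,"slide": [0.53,0.85,0],"turn": 0},{"gripper": 3,"slide": [0.53,0.85,0],"turn": 0},{"gripper": 3,"slide": [0.27,0.42,0],"turn": 0},{"gripper": 3,"slide": [0,0,0],"turn": 0}])

```text
t: 8.43
position: [0.4653, -0.1897, 0.4076]
tcp_rot: [-1.57, 0.052, -0.051]
ft_force: [-0.1, 0.6, -1.3]
grip_width: 0.0345
```

```bash
python3 look.py a7 0,0,0,0 340,190,440,310
```

```text
8.475 [ 0.4652 -0.1898  0.4079] [ 0.32  0.28 -1.23] [ 0.06  0.   -0.03] 0.03429167433986441 [-0.48  0.26  1.77  0.    1.11 -1.98]
```

View pics/a7.png

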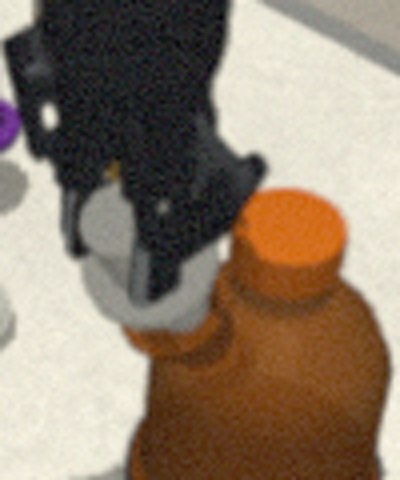

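The tip is about 10 mm inside the neck with no contact force and on the line. I'll continue slowly.

arm_command(commands=[{"gripper": 3,"slide": [0.21,0.34,0],"turn": 0},{"gripper": 3,"slide": [0.21,0.34,0],"turn": 0},{"gripper": 3,"slide": [0.21,0.34,0],"turn": 0},{"gripper": 3,"slide": [0.16,0.26,0],"turn": 0},{"gripper": 3,"slide": [0.16,0.26,0],"turn": 0},{"gripper": 3,"slide": [0,0,0],"turn": 0}])

```text
t: 9.22
position: [0.4747, -0.1904, 0.3924]
tcp_rot: [-1.57, 0.052, -0.052]
ft_force: [-0.2, -0.5, -1.4]
grip_width: 0.0348
```

arm_command(commands=[{"gripper": 3,"slide": [0.16,0.26,0],"turn": 0},{"gripper": 3,"slide": [0.16,0.26,0],"turn": 0},{"gripper": 3,"slide": [0.1,0.17,0],"turn": 0},{"gripper": 3,"slide": [0.1,0.17,0],"turn": 0},{"gripper": 3,"slide": [0,0,0],"turn": 0}])

```text
t: 9.85
position: [0.4794, -0.1905, 0.3834]
tcp_rot: [-1.569, 0.054, -0.05]
ft_force: [-4.5, 2.6, -1.5]
grip_width: 0.0346
```

arm_command(commands=[{"gripper": 3,"slide": [-0.1,0,0.08],"turn": 0},{"gripper": 3,"slide": [0,0,0],"turn": 0}])

```text
t: 10.1
position: [0.4788, -0.1899, 0.3839]
tcp_rot: [-1.57, 0.052, -0.052]
ft_force: [-0.6, 0.6, -2.0]
grip_width: 0.0351
```

```bash
python3 look.py a8 0,0,0,0 350,210,420,300; python3 fit.py a8 "[.4784,-.1900,.3834]" "(355,235,405,285)" 30
```

```text
10.15 [ 0.4788 -0.1898  0.3839] [-2.52  1.28 -2.81] [0.13 0.4  0.02] 0.034398011427974856 [-0.47  0.31  1.76 -0.    1.07 -1.97]
(np.float64(85.50588235294117), np.float64(40.0), np.float64(-1.734723475976807e-18), np.float64(0.0014999999999999979), array([ 0.53163714, -0.19198935,  0.16481831]), array([-0.64141135,  0.04204032,  0.76604444]))
```

View pics/a8.png

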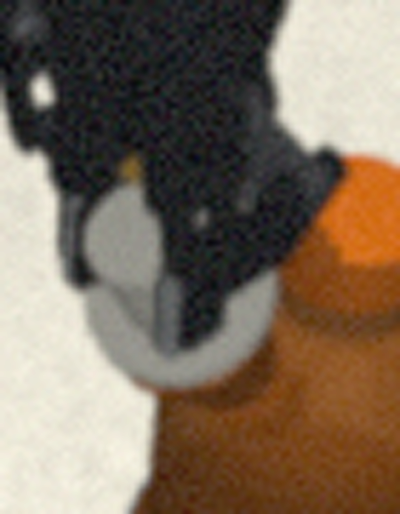

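The stopper is nearly in. The rim is still visible below the flange (crop (230,390)), and the lateral force has eased. I'll push on in 1.5–2 mm steps.

arm_command(commands=[{"gripper": 3,"slide": [0.1,0.17,0],"turn": 0},{"gripper": 3,"slide": [0.1,0.17,0],"turn": 0},{"gripper": 3,"slide": [0,0,0],"turn": 0}])

```text
t: 10.52
position: [0.4805, -0.1899, 0.3803]
tcp_rot: [-1.57, 0.054, -0.05]
ft_force: [-6.3, 2.1, 0.7]
grip_width: 0.0344
```

arm_command(commands=[{"gripper": 3,"slide": [-0.15,0,0.05],"turn": 0},{"gripper": 3,"slide": [0,0,0],"turn": 0}])

```text
t: 10.78
position: [0.4795, -0.1894, 0.3807]
tcp_rot: [-1.57, 0.051, -0.053]
ft_force: [-0.6, 0.1, -3.0]
grip_width: 0.0347
```

arm_command(commands=[{"gripper": 3,"slide": [0.1,0.17,0],"turn": 0},{"gripper": 3,"slide": [0,0,0],"turn": 0}])

```text
t: 11.02
position: [0.4804, -0.1895, 0.3788]
tcp_rot: [-1.57, 0.052, -0.052]
ft_force: [-2.8, 0.6, -0.9]
grip_width: 0.035
```

arm_command(commands=[{"gripper": 3,"slide": [0.08,0.15,0.02],"turn": 0},{"gripper": 3,"slide": [0,0,0],"turn": 0}])

```text
t: 11.28
position: [0.4809, -0.1894, 0.3774]
tcp_rot: [-1.57, 0.053, -0.051]
ft_force: [-8.6, -1.2, 2.5]
grip_width: 0.0343
```

arm_command(commands=[{"gripper": 3,"slide": [0.08,0.15,0.02],"turn": 0},{"gripper": 3,"slide": [0,0,0],"turn": 0}])

```text
t: 11.52
position: [0.4813, -0.1893, 0.3764]
tcp_rot: [-1.571, 0.054, -0.05]
ft_force: [-16.1, -0.2, 11.2]
grip_width: 0.0347
```

The axial force has risen to about 18 N near the nominal home height, so I'll check with the camera.

```bash
python3 look.py a9 0,0,0,0 350,210,420,300; python3 ov.py a9 "[.4813,-.1893,.3764]" "(345,225,410,295)" "[28,32,36]"
```

```text
11.575 [ 0.4812 -0.1893  0.3764] [-15.28  -0.2   10.7 ] [-0.13  2.23 -0.01] 0.03470051901822214 [-0.46  0.32  1.77 -0.    1.05 -1.97]
```

View pics/a9.png

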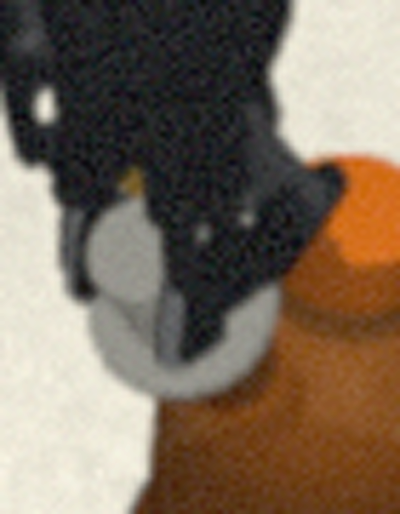

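View pics/ov_a9.png

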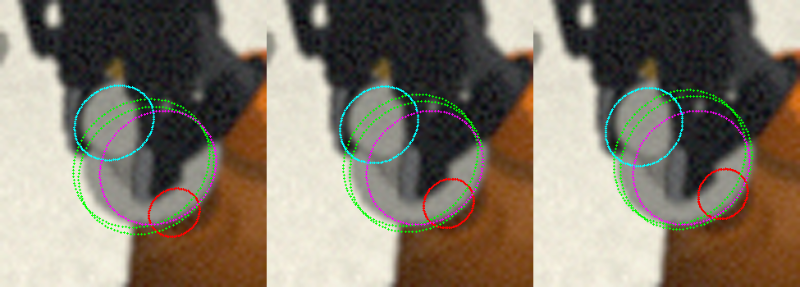

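```bash
cat > depth.py <<'E'
import sys
from h import *
from fit import sil
def run(tag,box=(355,232,405,285)):
    s=load("side_"+tag); x0,y0,x1,y1=box
    hsv=cv2.cvtColor(cv2.GaussianBlur(s["image"],(3,3),.6),cv2.COLOR_RGB2HSV)[y0:y1,x0:x1].astype(int); V,Sx=hsv[...,2],hsv[...,1]
    dark=V<50; amber=(Sx>70); white=(~dark)&(~amber)&(V<=128)
    ok=~cv2.dilate(dark.astype(np.uint8),np.ones((3,3))).astype(bool)
    m0,ax0=neck(.5845,-.1985,np.radians(176.25)); R=[]
    e1=np.cross(ax0,[0,1,0]);e1/=np.linalg.norm(e1);e2=np.cross(ax0,e1)
    for h in np.arange(.026,.0521,.002):
        b=min(((np.abs(sil(s,m0-h*ax0+a*e1+c*e2-(0.046)*0*ax0,ax0,4)[y0:y1,x0:x1]-white)*ok).sum(),a,c) for a in(-.0015,0,.0015) for c in(-.0015,0,.0015))
        R.append((round(h*1000),round(b[0],1),b[1],b[2]))
    for r in R: print(r)
run(sys.argv[1])
E
echo a8; python3 depth.py a8; echo a9; python3 depth.py a9
```

```text
a8
(26, np.float64(108.4), -0.0015, 0.0015)
(28, np.float64(106.3), -0.0015, 0.0015)
(30, np.float64(108.4), -0.0015, 0.0015)
(32, np.float64(112.2), -0.0015, 0)
(34, np.float64(115.8), -0.0015, -0.0015)
(36, np.float64(118.8), -0.0015, -0.0015)
(38, np.float64(125.1), -0.0015, -0.0015)
(40, np.float64(135.3), -0.0015, -0.0015)
(42, np.float64(148.3), -0.0015, -0.0015)
(44, np.float64(164.5), -0.0015, -0.0015)
(46, np.float64(184.7), -0.0015, -0.0015)
(48, np.float64(209.7), -0.0015, -0.0015)
(50, np.float64(232.5), -0.0015, -0.0015)
(52, np.float64(255.4), -0.0015, -0.0015)
a9
(26, np.float64(119.3), 0, 0.0015)
(28, np.float64(110.9), 0, 0.0015)
(30, np.float64(99.5), -0.0015, 0.0015)
(32, np.float64(91.1), -0.0015, 0.0015)
(34, np.float64(82.9), -0.0015, 0.0015)
(36, np.float64(80.6), -0.0015, 0.0015)
(38, np.float64(80.6), -0.0015, 0)
(40, np.float64(80.3), -0.0015, 0)
(42, np.float64(80.8), -0.0015, -0.0015)
(44, np.float64(86.7), -0.0015, -0.0015)
(46, np.float64(100.9), -0.0015, -0.0015)
(48, np.float64(120.5), -0.0015, -0.0015)
(50, np.float64(141.1), -0.0015, -0.0015)
(52, np.float64(164.2), -0.0015, -0.0015)
```

arm_command(commands=[{"gripper": 3,"slide": [-0.15,0.1,0],"turn": 0},{"gripper": 3,"slide": [0,0,0],"turn": 0}])

```text
t: 11.82
position: [0.4804, -0.1893, 0.3759]
tcp_rot: [-1.571, 0.051, -0.053]
ft_force: [-8.9, 0.1, 9.2]
grip_width: 0.0344
```

```bash
python3 -c "
from plant import arm
s=arm.get_state();print(s['position'].round(4),s['ft_force'].round(1),s['torque'].round(2))"
```

```text
[ 0.4804 -0.1893  0.3759] [-8.9  0.1  9.2] [-0.03  1.05 -0.06]
```

arm_command(commands=[{"gripper": 3,"slide": [0.05,0.15,0],"turn": 0},{"gripper": 3,"slide": [0,0,0],"turn": 0}])

```text
t: 12.08
position: [0.4808, -0.1893, 0.3744]
tcp_rot: [-1.571, 0.052, -0.052]
ft_force: [-11.7, 0.6, 12.8]
grip_width: 0.0349
```

```bash
python3 look.py b1 0,0,0,0 350,210,420,300; python3 depth.py b1
```

```text
12.125 [ 0.4807 -0.1893  0.3744] [-11.84   0.79  12.62] [0.11 1.48 0.02] 0.03467421992553538 [-0.47  0.33  1.77 -0.    1.05 -1.97]
(26, np.float64(127.9), 0.0015, 0.0015)
(28, np.float64(118.4), 0, 0.0015)
(30, np.float64(110.1), 0, 0.0015)
(32, np.float64(100.7), 0, 0.0015)
(34, np.float64(91.9), -0.0015, 0.0015)
(36, np.float64(84.8), -0.0015, 0.0015)
(38, np.float64(82.9), -0.0015, 0.0015)
(40, np.float64(79.9), -0.0015, 0)
(42, np.float64(82.0), -0.0015, -0.0015)
(44, np.float64(80.6), -0.0015, -0.0015)
(46, np.float64(88.3), -0.0015, -0.0015)
(48, np.float64(102.3), -0.0015, -0.0015)
(50, np.float64(120.4), -0.0015, -0.0015)
(52, np.float64(142.0), -0.0015, -0.0015)
```

View pics/b1.png

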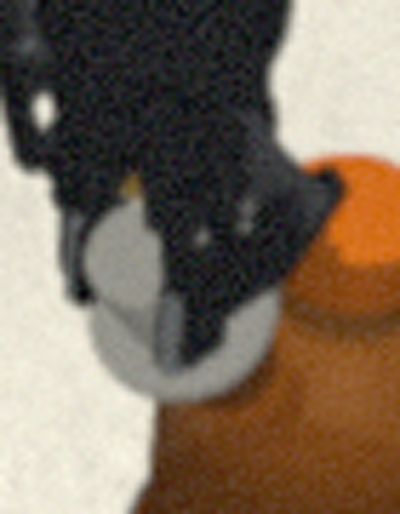

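arm_command(commands=[{"gripper": 3,"slide": [0.05,0.1,0],"turn": 0},{"gripper": 3,"slide": [0,0,0],"turn": 0}])

```text
t: 12.38
position: [0.481, -0.1893, 0.3737]
tcp_rot: [-1.571, 0.053, -0.051]
ft_force: [-16.0, 2.3, 17.7]
grip_width: 0.0346
```

```bash
python3 -c "
from plant import arm
s=arm.get_state();print(s['position'].round(4),s['ft_force'].round(1),s['torque'].round(2))"
```

```text
[ 0.481  -0.1893  0.3737] [-16.    2.3  17.7] [0.21 2.11 0.02]
```

Axial force is now 23 N with little motion, which suggests it is home. I'll relax, release, and back off for an unobstructed look.

arm_command(commands=[{"gripper": 3,"slide": [-0.1,-0.1,0],"turn": 0},{"gripper": 5,"slide": [0,0,0],"turn": 0},{"gripper": 8.5,"slide": [0,0,0],"turn": 0},{"gripper": 8.5,"slide": [0,0,0],"turn": 0},{"gripper": 8.5,"slide": [0,0,0],"turn": 0},{"gripper": 8.5,"slide": [0,-3,0],"turn": 0},{"gripper": 8.5,"slide": [0,-5,0],"turn": 0},{"gripper": 8.5,"slide": [0,-5,0],"turn": 0}])

```text
t: 13.38
position: [0.4804, -0.189, 0.5048]
tcp_rot: [-1.57, 0.052, -0.052]
ft_force: [0.6, 0.0, -0.3]
grip_width: 0.0847
```

```bash
python3 look.py b2 340,150,460,330 345,210,445,330
```

```text
13.475 [ 0.4807 -0.1891  0.5086] [ 0.64 -0.6   0.54] [-0.04  0.01  0.03] 0.0847261196719113 [-0.46  0.2   1.6   0.    1.34 -1.97]
```

View pics/b2.png

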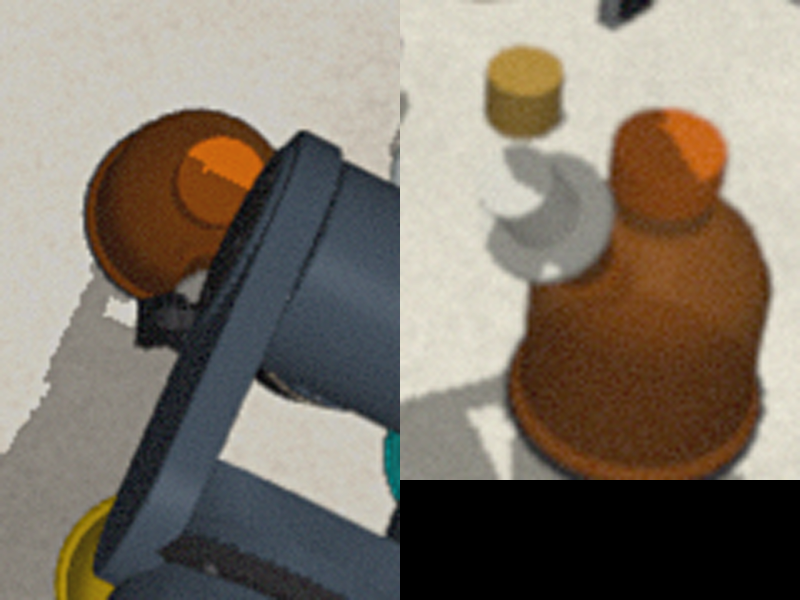

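The stopper sits in the neck by itself, with the flange at crop (550,215). I'll overlay the model at several depths.

```bash
cat > ov2.py <<'E'
import sys
from h import *
tag=sys.argv[1]; s=load("side_"+tag); x0,y0,x1,y1=355,228,405,290; ims=[]
M=neck(.5845,-.1985,np.radians(176.25))
c=cloud(s)
for h in(.038,.042,.046):
    f=5; im=cv2.resize(s["image"][y0:y1,x0:x1,::-1],None,fx=f,fy=f,interpolation=cv2.INTER_CUBIC)
    im=np.clip(im.astype(float)*1.5,0,255).astype(np.uint8)
    m,ax=M; o=m-h*ax
    for sz,r,col in((.05,.032,(0,160,0)),(.058,.032,(0,255,0)),(.058,.018,(0,255,255)),(.1,.018,(255,255,0)),(h,.028,(255,0,255))):
        for u in (proj(s,circ(o+sz*ax,r,ax))-[x0,y0]+.5)*f: cv2.circle(im,tuple(u.astype(int)),1,col,-1)
    ims.append(im)
o=np.hstack(ims); cv2.imwrite(f"pics/ov2_{tag}.png",o); print(o.shape)
# depth check: along-axis coordinate of head top & flange top surfaces
m,ax=M
P=c[y0:y1,x0:x1].reshape(-1,3); d=(P-m)@ax; r=np.linalg.norm((P-m)-d[:,None]*ax,axis=1)
hd=d[(r<.014)&(d>.03)&(d<.08)]; fl=d[(r>.022)&(r<.030)&(d>0)&(d<.025)]
print("head top d",np.nanmedian(hd),len(hd),"expect 54; flange top",np.nanmedian(fl),len(fl),"expect 12")
E
python3 ov2.py b2
```

```text
(310, 750, 3)
head top d 0.05401485213132729 165 expect 54; flange top 0.011838710338613154 244 expect 12
```

View pics/ov2_b2.png

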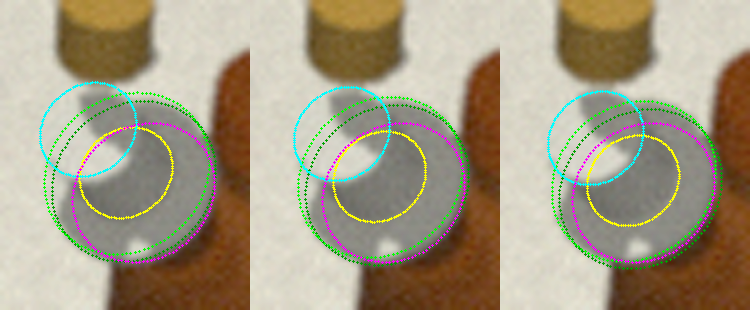

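The depth data agree: head top is 54.0 mm out of the mouth (54 expected) and flange top 11.8 mm (12 expected). The first seating is fully home. I'll regrip for the easing-up and rocking.

arm_command(commands=[{"gripper": 8.5,"slide": [0.1,4,-0.1],"turn": 0},{"gripper": 8.5,"slide": [0,5,0],"turn": 0},{"gripper": 8.5,"slide": [0,3.3,0],"turn": 0},{"gripper": 8.5,"slide": [0,0.8,0],"turn": 0},{"gripper": 8.5,"slide": [0,0,0],"turn": 0}])

```text
t: 14.1
position: [0.4816, -0.1902, 0.3728]
tcp_rot: [-1.57, 0.052, -0.052]
ft_force: [-0.2, -0.1, 0.5]
grip_width: 0.0848
```

arm_command(commands=[{"gripper": 3,"slide": [0,0,0],"turn": 0},{"gripper": 3,"slide": [0,0,0],"turn": 0},{"gripper": 3,"slide": [0,0,0],"turn": 0},{"gripper": 3,"slide": [0,0,0],"turn": 0},{"gripper": 3,"slide": [0,0,0],"turn": 0},{"gripper": 3,"slide": [0,0,0],"turn": 0}], newtons=30)

```text
t: 14.85
position: [0.4815, -0.19, 0.373]
tcp_rot: [-1.57, 0.051, -0.053]
ft_force: [-0.4, 4.1, 6.5]
grip_width: 0.0349
```

There is a slight upward push (6.5 N), so the fingertips are probably touching the flange. I'll regrip 4 mm higher.

arm_command(commands=[{"gripper": 5,"slide": [0,0,0],"turn": 0},{"gripper": 5,"slide": [0,0,0],"turn": 0},{"gripper": 5,"slide": [0,-0.4,0],"turn": 0},{"gripper": 3,"slide": [0,0,0],"turn": 0},{"gripper": 3,"slide": [0,0,0],"turn": 0},{"gripper": 3,"slide": [0,0,0],"turn": 0},{"gripper": 3,"slide": [0,0,0],"turn": 0},{"gripper": 3,"slide": [0,0,0],"turn": 0}], newtons=30)

```text
t: 15.85
position: [0.4815, -0.19, 0.3768]
tcp_rot: [-1.57, 0.052, -0.052]
ft_force: [-1.2, 1.9, 5.6]
grip_width: 0.0344
```

arm_command(commands=[{"gripper": 3,"slide": [-0.1,-0.16,0],"turn": 0},{"gripper": 3,"slide": [-0.1,-0.16,0],"turn": 0},{"gripper": 3,"slide": [-0.1,-0.16,0],"turn": 0},{"gripper": 3,"slide": [-0.1,-0.16,0],"turn": 0},{"gripper": 3,"slide": [-0.1,-0.16,0],"turn": 0},{"gripper": 3,"slide": [-0.1,-0.16,0],"turn": 0},{"gripper": 3,"slide": [0,0,0],"turn": 0}])

```text
t: 16.73
position: [0.4754, -0.1897, 0.3861]
tcp_rot: [-1.57, 0.052, -0.052]
ft_force: [0.0, 0.5, -1.2]
grip_width: 0.0342
```

```bash
python3 look.py b3 0,0,0,0 350,210,420,300; python3 ov2.py b3
```

```text
16.775 [ 0.4754 -0.1897  0.386 ] [ 0.31 -0.7  -1.23] [-0.03  0.09 -0.02] 0.034231956996945395 [-0.47  0.3   1.77 -0.    1.07 -1.98]
(310, 750, 3)
head top d 0.06504962236328254 145 expect 54; flange top 0.022638558836610357 174 expect 12
```

View pics/b3.png

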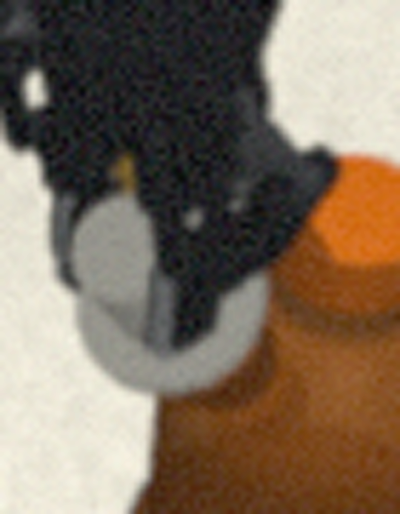

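It is raised 11 mm and hangs freely, with the cone still in the neck. I'll rock it by turning about the vertical, with the slide keeping the cone's middle (3.5 cm along tool x) in place. A 10° turn gives about 5.3° of rock at a 32° lean.

arm_command(commands=[{"gripper": 3,"slide": [0,0,0.15],"turn": 2.5},{"gripper": 3,"slide": [0,0,0.15],"turn": 2.5},{"gripper": 3,"slide": [0,0,0],"turn": 0}])

```text
t: 17.15
position: [0.4757, -0.1867, 0.3859]
tcp_rot: [-1.567, 0.12, -0.12]
ft_force: [-0.0, -0.3, -0.6]
grip_width: 0.0342
```

arm_command(commands=[{"gripper": 3,"slide": [0,0,0.15],"turn": 2.5},{"gripper": 3,"slide": [0,0,0.15],"turn": 2.5},{"gripper": 3,"slide": [0,0,0],"turn": 0}])

```text
t: 17.52
position: [0.4763, -0.1838, 0.3859]
tcp_rot: [-1.563, 0.188, -0.188]
ft_force: [0.4, 0.1, -1.3]
grip_width: 0.0345
```

```bash
python3 look.py b4 0,0,0,0 350,210,420,300
```

```text
17.575 [ 0.4762 -0.1838  0.386 ] [-0.15 -0.47 -1.01] [ 0.    0.03 -0.02] 0.034213278366505874 [-0.46  0.3   1.77 -0.    1.07 -1.79]
```

View pics/b4.png

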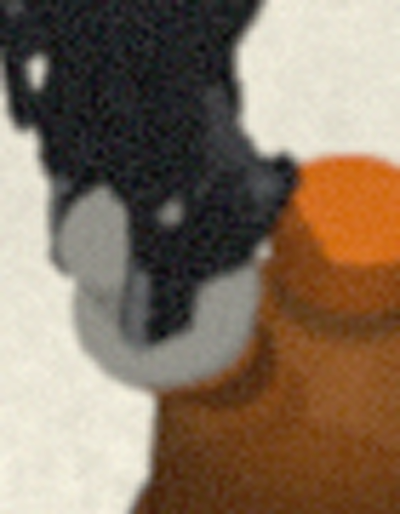

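The head swung clearly left (crop (95,240), was (115,255)) with no contact force, so it is not jammed. A quick offline check of the rock angle from depth:

```bash
python3 - <<'E'
from h import *
def nrm(tag,ctr):
    s=load("side_"+tag); c=cloud(s); P=c[228:290,355:405].reshape(-1,3); V=cv2.cvtColor(s["image"],cv2.COLOR_RGB2HSV)[228:290,355:405].reshape(-1,3).astype(int)
    m,ax=neck(.5845,-.1985,np.radians(176.25)); d=(P-m)@ax; rr=P-m-d[:,None]*ax; r=np.linalg.norm(rr,axis=1)
    w=(V[:,1]<60)&(V[:,2]>60)
    f=P[w&(abs(d-ctr)<.007)&(r<.034)&(r>.019)]
    for _ in range(4):
        c0=f.mean(0); n=np.linalg.svd(f-c0)[2][2]; n*=np.sign(n[2]); e=(f-c0)@n; f=f[abs(e)<2.5*e.std()]
    return n,len(f),e.std()
r={t:nrm(t,c) for t,c in(("b2",.012),("b3",.023),("b4",.023))}
for t,v in r.items(): print(t,v, "angle to b2",np.degrees(np.arccos(v[0]@r["b2"][0])))
E
```

```text
b2 (array([-0.5317006 ,  0.02774899,  0.84647768]), 396, np.float64(0.001375913339307639)) angle to b2 nan
b3 (array([-0.52558874,  0.01224365,  0.85065067]), 286, np.float64(0.001403986789762303)) angle to b2 0.9844068530205137
b4 (array([-0.53166321,  0.09799158,  0.84126802]), 269, np.float64(0.0014037084370645667)) angle to b2 4.036492986082013<stdin>:11: RuntimeWarning: invalid value encountered in arccos
```

Flange normals give about 5° between before and after, as planned. I'll rock back through centre to the other side by about the same amount, then return.

arm_command(commands=[{"gripper": 3,"slide": [0,0,-0.15],"turn": -2.5},{"gripper": 3,"slide": [0,0,-0.15],"turn": -2.5},{"gripper": 3,"slide": [0,0,-0.15],"turn": -2.5},{"gripper": 3,"slide": [0,0,-0.15],"turn": -2.5},{"gripper": 3,"slide": [0,0,-0.15],"turn": -2.5},{"gripper": 3,"slide": [0,0,-0.15],"turn": -2.5},{"gripper": 3,"slide": [0,0,0],"turn": 0}])

```text
t: 18.45
position: [0.475, -0.1928, 0.386]
tcp_rot: [-1.571, -0.017, 0.017]
ft_force: [0.4, -0.1, -1.2]
grip_width: 0.0346
```

arm_command(commands=[{"gripper": 3,"slide": [0,0,-0.13],"turn": -2.2},{"gripper": 3,"slide": [0,0,-0.13],"turn": -2.2},{"gripper": 3,"slide": [0,0,0],"turn": 0}])

```text
t: 18.82
position: [0.4752, -0.1953, 0.386]
tcp_rot: [-1.569, -0.076, 0.076]
ft_force: [0.3, 0.4, -1.9]
grip_width: 0.0346
```

arm_command(commands=[{"gripper": 3,"slide": [0,0,0.13],"turn": 2.2},{"gripper": 3,"slide": [0,0,0.13],"turn": 2.2},{"gripper": 3,"slide": [0,0,0.15],"turn": 2.5},{"gripper": 3,"slide": [0,0,0.15],"turn": 2.5},{"gripper": 3,"slide": [0,0,0],"turn": 0}])

```text
t: 19.45
position: [0.475, -0.1896, 0.386]
tcp_rot: [-1.57, 0.052, -0.052]
ft_force: [-0.4, -0.1, -1.3]
grip_width: 0.0343
```

Free both ways with no contact force, and back at centre. Now I'll reseat gently.

arm_command(commands=[{"gripper": 3,"slide": [0.1,0.16,0],"turn": 0},{"gripper": 3,"slide": [0.1,0.16,0],"turn": 0},{"gripper": 3,"slide": [0.1,0.16,0],"turn": 0},{"gripper": 3,"slide": [0.1,0.16,0],"turn": 0},{"gripper": 3,"slide": [0.1,0.16,0],"turn": 0},{"gripper": 3,"slide": [0,0,0],"turn": 0}])

```text
t: 20.2
position: [0.4801, -0.19, 0.3781]
tcp_rot: [-1.57, 0.052, -0.052]
ft_force: [2.3, 2.1, -0.4]
grip_width: 0.0345
```

arm_command(commands=[{"gripper": 3,"slide": [0.05,0.08,0],"turn": 0},{"gripper": 3,"slide": [0.05,0.08,0],"turn": 0},{"gripper": 3,"slide": [0,0,0],"turn": 0}])

```text
t: 20.58
position: [0.4811, -0.19, 0.3769]
tcp_rot: [-1.57, 0.051, -0.053]
ft_force: [1.3, 3.5, 5.4]
grip_width: 0.0346
```

arm_command(commands=[{"gripper": 3,"slide": [0.05,0.08,0],"turn": 0},{"gripper": 3,"slide": [0.03,0.05,0],"turn": 0},{"gripper": 3,"slide": [0,0,0],"turn": 0}])

```text
t: 20.95
position: [0.4816, -0.19, 0.3765]
tcp_rot: [-1.57, 0.052, -0.052]
ft_force: [-6.3, 6.0, 18.7]
grip_width: 0.0348
```

```bash
python3 look.py b5 0,0,0,0 350,210,420,300; python3 ov2.py b5
```

```text
21.0 [ 0.4816 -0.19    0.3766] [-7.    5.8  18.71] [0.98 0.91 0.08] 0.034393510575262444 [-0.47  0.33  1.76  0.    1.05 -1.97]
(310, 750, 3)
head top d 0.05364702526041605 146 expect 54; flange top 0.011392021080252815 174 expect 12
```

Home again: about 19 N and stiff, head top at 53.6 mm. I'll relax, let go and move away.

arm_command(commands=[{"gripper": 3,"slide": [-0.05,-0.08,0],"turn": 0},{"gripper": 5,"slide": [0,0,0],"turn": 0},{"gripper": 8.5,"slide": [0,0,0],"turn": 0},{"gripper": 8.5,"slide": [0,0,0],"turn": 0},{"gripper": 8.5,"slide": [0,0,0],"turn": 0},{"gripper": 8.5,"slide": [0,-2,0],"turn": 0},{"gripper": 8.5,"slide": [0,-5,0],"turn": 0},{"gripper": 8.5,"slide": [0,-5,0],"turn": 0}])

```text
t: 22.0
position: [0.4811, -0.1901, 0.4971]
tcp_rot: [-1.57, 0.053, -0.051]
ft_force: [1.0, 0.6, -0.3]
grip_width: 0.0847
```

arm_command(commands=[{"gripper": 8.5,"slide": [0,0,4],"turn": 0},{"gripper": 8.5,"slide": [0,0,5],"turn": 0},{"gripper": 8.5,"slide": [0,0,5],"turn": 0},{"gripper": 8.5,"slide": [0,0,5],"turn": 0},{"gripper": 8.5,"slide": [0,0,5],"turn": 0},{"gripper": 8.5,"slide": [0,0,3],"turn": 0},{"gripper": 8.5,"slide": [0,0,0],"turn": 0}])

```text
t: 22.88
position: [0.4991, 0.0808, 0.4957]
tcp_rot: [-1.57, 0.05, -0.05]
ft_force: [1.3, 0.1, -0.5]
grip_width: 0.0851
```

```bash
python3 look.py b6 180,130,460,330 230,130,460,340; python3 ov2.py b6
```

```text
22.975 [0.4991 0.079  0.4958] [ 0.6   0.83 -0.2 ] [-0.07 -0.04 -0.04] 0.08479862663253314 [ 0.06  0.19  1.64 -0.    1.31 -1.44]
(310, 750, 3)
head top d 0.05388487204744449 168 expect 54; flange top 0.011800223351403719 253 expect 12
```

View pics/b6.png

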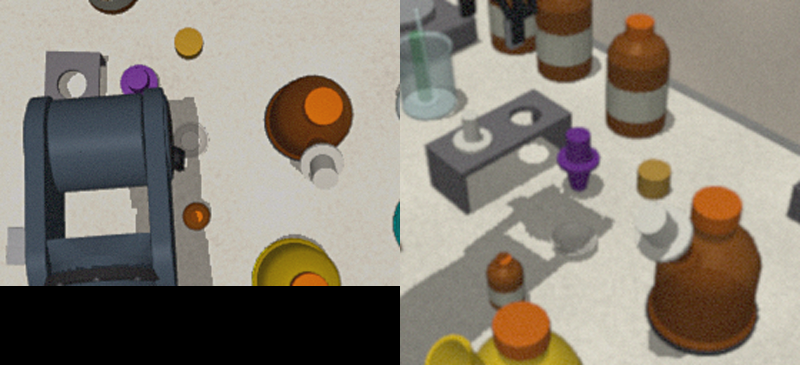

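View pics/ov2_b6.png

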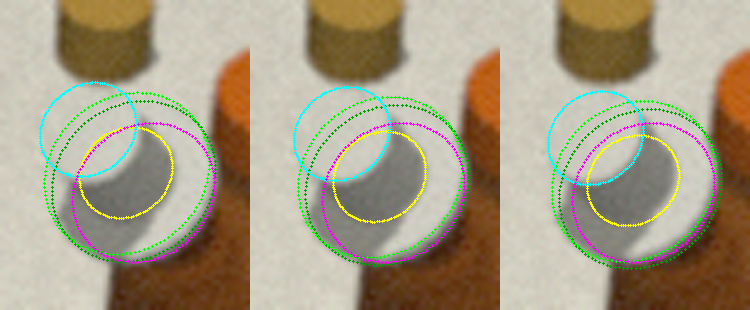

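Both views show the stopper in the amber side neck (top crop (322,165), side crop (660,230)). The thin stopper is still in the rack (side crop (472,130)) and the bystanders are in place. Handing in.

```bash
python3 -c "
from plant import arm
print(arm.job_done()); print(arm.get_state()['t'])"
```

```text
the job is handed in; nothing more can be done
None
the job is handed in; nothing more can be done
```

The thick white stopper is fully home in the amber vessel's side neck, released, with the arm clear of it; I handed the job in at about 23 s.

- **Lean:** the moves can't tip the tool, so I leaned the stopper about 30° in the grip by easing it against the edge of its rack hole.
- **First seating:** I pressed it in with up to about 23 N along the neck. I then let go once to get a clear look before regripping; the task did not ask for that. Depth put the head top 54.0 mm and the flange top 11.8 mm out of the mouth, against 54 and 12 expected.
- **Easing up and rocking:** I drew it up about 11 mm and rocked it about 5° to each side of centre. It moved with no contact force, so it was not jammed.
- **Final seating:** I pressed it home again with about 20 N and let go. With the gripper away, depth gave 53.9 and 11.8 mm.
- **Everything else:** in the last pictures the thin stopper hangs in the rack, and the bystanders in view look unmoved. The arm hid part of the top view.

Not every check agreed:
- **Seating depth by outline:** while gripped, the outline fit gave only a vague 36–44 mm for the first seating, against 46 mm expected. I relied on the depth readings instead.
- **Rock angle:** I measured it on one side only. Depth gave 4.0° from the seated pose and about 5° from the raised pose, while the commanded turn amounts to 5.3°. The other side, about 5°, is from the arm's pose alone.

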